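# Draw the red mirror compass from the crowded rack into the covered tray

### The arm

A 6-joint arm with a two-finger parallel gripper is mounted at the origin on the work surface. World frame = base frame: x ahead of the robot, y to its left, z up, the work surface at z = 0. Lengths are in mm, angles in rad, forces in N, time in s.
With the tool pointing down it reaches from about 325 to 900 mm from the base axis. Payload 6.1 kg.
Tool frame: the origin (TCP) lies at the very end of the fingers, on their centre line; the grasp point (between the pads) lies 19 mm behind it; z points along the fingers, y is the line along which they close (so a half turn about z gives the same grasp; the last joint's range is limited). The gripper opens to 87 mm and grips with 3 to 60 N. Pads are 19 mm wide; open, the fingers measure 117 mm over their backs; the gripper's body (75 mm by 190 mm) begins 51 mm behind the grasp point.
Start: joints at [0.993, 0.22, 1.526, -0, 1.395, -0.126], TCP at [272.863, 562.282, 193.938] pointing down, gripper open.
Joint ranges: [-2.98, 2.98], [-0.91, 2.08], [0.09, 2.57], [-1.24, 4.39], [0.2, 2.65], [-2.68, 2.68]. Speed limits (rad/s): [2.57, 2.57, 3.01, 3.14, 3.14, 3.14].

### API

Orientations are given as a 3x3 rotation matrix whose columns are the frame's x, y, z axes.
In Python, from station import sense, grab_frame, close_job, recognise, cut_out gives the robot as it stands.
- The arm moves only by the tool step_arm, never from a script. Its argument "commands" is a list of rows, each an object of numbers: "x", "y", "z": the shift along the world's x, y, z in m; "turn": the turn about the world's z in degrees; "hand": the gripper command: -1 is shut, 1 is fully open, values between are in proportion. A call has 1 to 10 rows; each row is the pose to reach, as a shift and turn from the pose commanded when the call began; what a row does not reach only later rows make up. A row lasts 1/10 s, in which the tool goes at most 50 mm and 8.59 degrees, less where a joint would pass 70% of its speed; a pose out of reach is approached as far as the arm can. A call with a gripper value outside its range is refused whole. The fingers move at their own pace and stop on an object; "force" is the grip in N (left out, the last holds). Time passes only in rows, so rows that repeat a pose let the fingers close. It gives the time, the measured TCP pose, the force, the opening and the grip force at its end, in the units of the state.
- sense(): the state, without advancing time (a new reading comes with each control period).
- grab_frame(name): name is "scene" or "side" or "wrist"; returns a dict with "frame" (400x640x3 uint8, red, green, blue), "z_map" (400x640 float32, mm along the optical axis (not along the pixel's ray), 0 where there is no reading), "mtx" (3x3 intrinsics, pixels), "T" (4x4, takes a point from camera to world coordinates). Camera axes: x right, y up, looking along -z (the intrinsics and any distortion apply to the point x, -y, -z); pixel columns grow to the right and rows downward; lengths in mm; the calibration is good to about 2 mm. A picture is of the moment at which its call begins.
- close_job(): hands the job in; it is judged then, once.
Trained networks look in the newest picture that a camera, given by its name, has taken for a name from the list of things; names that differ only in an ending like _2 or _b are one class to them, and where a whole thing is asked for, a point or a joint stands for the part that bears it (a point fixed in the world has none). Each returns a list of dicts, best first, with "score" (0 to 1); they miss things now and then, are a little off and sometimes report something else, mostly with a low value. They report only what shows in the picture. A call takes as long as a camera call.
- recognise(camera, query): "box" ([left, top, right, bottom] in pixels, round what is visible of it).
- cut_out(camera, query): "region" (400x640 bool, what is visible of it) and "box" ([left, top, right, bottom] in pixels, round what is visible of it).
The state is a dict: "t": time; "joint_pos": joint angles; "qd": joint speeds; "tau": joint torques, N m; "position": TCP position; "eef_rot": TCP orientation; "wrist_force": force on the tool from outside, world axes, zero at the start; "torque": the same for the moment, N m; "opening": opening from 0.0 (shut) to 1.0 (fully open); "grasp_force": force on a finger pad.
Only numpy, scipy, OpenCV 4.12 (cv2) and the standard library are available. Lean on these libraries where they do the work, as an engineer would, in place of code of your own. Each camera call takes 0.05 s, during which the arm holds its last target. There are 200 camera calls.

### The job

Put the red mirror compass away in the recessed tray: lift the tin flap right up, reach down into the one free gap in the rack, behind the red compass, and draw the compass out of its lane and down the slope until it lies flat on the tray floor, sliding it all the way and never picking it up. Then lower the flap gently until it is fully shut. Leave the other compasses, the zinc capsule, the spirit level and the feeler block as they are.

Things in the scene. Friction and masses are not known exactly. Their poses are not given: they have to be found in the camera images.
- unit: fixed galvanised counter unit, 230 mm (its x) by 410 mm (its y), deck 50 mm high; origin on the counter top, z up, x roughly away from the robot. Its recessed tray lies at the -y end, the rack lanes stand on the deck at the +y end. In its frame the outline spans y -185 to 225 mm
- tray_floor (a point): centre of the tray's flat floor, on its surface, 23 mm below the deck; in the unit's frame at (0, -110, 27) mm. Tray 200 mm wide (x -100 to 100); flat floor from the end wall at y -165 to y -55, then a slope rises evenly to the deck (height 50) at y 3 mm, on the rack side
- rack_mouth (a point): middle of the rack's open mouths, on the deck: unit frame (0, 20, 50) mm. Three open-topped lanes along the unit's y, centres at x -64, 0, 64 mm, each 60 mm wide inside; walls 2 mm thick, 14 mm high; open towards the tray, 22 mm high back stops at y 213 mm. Which lane holds what changes
- flap (a joint): hinge of the tin flap over the tray (flap 214 mm by 173 mm, 3 mm thick): 0 rad is shut flat on the deck, about 1.57 upright, 1.9 the open stop. It may start a little open. The hinge is stiff (about 0.4 N m of friction, flap 0.3 kg): the flap stays where it is left
- flap_hinge (a point): middle of the hinge line, along the unit's x at the tray end furthest from the rack; the flap's free edge (rack side) rises as the joint grows, turning about the unit's +x
- flap_knob (a point): centre of the black ball knob, 26 mm diameter, on a 10 mm stem on the flap's outer face: 150 mm from the hinge line along the flap and 26.5 mm out from the flap's mid-plane (the ball stands clear of the flap's face by 12 mm)
- compass_red_mid (a point): the red acrylic mirror compass to be put away, near the mouth of its lane with an empty gap of 45 to 65 mm behind it, then the capsule: a folded mirror compass, 56 mm wide, 88 mm long, 18 mm high, 90 g, dial up; this point is its centre, 9 mm above what it lies on; its y axis is its long side, +y towards the back of the lane
- compass_black_mid (a point): black neighbour: a folded mirror compass, 56 mm wide, 88 mm long, 18 mm high, 90 g, dial up; this point is its centre, 9 mm above what it lies on; its y axis is its long side, +y towards the back of the lane
- compass_blue_mid (a point): blue neighbour: a folded mirror compass, 56 mm wide, 88 mm long, 18 mm high, 90 g, dial up; this point is its centre, 9 mm above what it lies on; its y axis is its long side, +y towards the back of the lane
- compass_green_mid (a point): green neighbour: a folded mirror compass, 56 mm wide, 88 mm long, 18 mm high, 90 g, dial up; this point is its centre, 9 mm above what it lies on; its y axis is its long side, +y towards the back of the lane
- compass_yellow_mid (a point): yellow neighbour: a folded mirror compass, 56 mm wide, 88 mm long, 18 mm high, 90 g, dial up; this point is its centre, 9 mm above what it lies on; its y axis is its long side, +y towards the back of the lane
- capsule_mid (a point): grey zinc capsule, an upright cylinder of 36 mm diameter and 30 mm height in the red compass's lane, at the back stop; this point is its centre
- level_mid (a point): brass spirit level, 22 by 110 by 20 mm, lying on the counter; this point is its centre
- feeler_mid (a point): steel feeler block, 30 by 70 by 18 mm, lying on the counter; this point is its centre

How it is judged:
By the outcome, as a careful person would: the job done as asked, in the order asked, and still so for the second after the job is handed in, with the robot touching nothing.
It also fails if it takes over 69 s, if anything falls off the work surface, if the arm or the gripper's body presses on something with over 40 N, if the wrist force passes 120 N, or if a joint passes its speed limit or range.

## Working session

There is one attempt and no reset: what is moved stays moved. The work goes in short steps, Python scripts to look and compute and a tool call to move; the robot and the scene stay as the last step left them, time stands still between calls to the robot, and variables do not carry over. Pictures are saved under pics/ and viewed, at most 10 in all, crops included, and the job is handed in when it is done.

Besides the shell and the picture viewer there is one more tool, called after "Call:" in YAML: its name, and indented under it one key for each argument. step_arm: Moves the arm, as the interface text tells. Its arguments: {"type":"object","properties":{"commands":{"type":"array","items":{"type":"object","properties":{"x":{"type":"number"},"y":{"type":"number"},"z":{"type":"number"},"turn":{"type":"number"},"hand":{"type":"number"}}}},"force":{"type":"number"}},"required":["commands"]}

```bash
mkdir -p pics; cat > h.py <<'E'
import numpy as np, cv2
from station import sense, grab_frame, close_job, recognise, cut_out
def pts(f,mask):
    v,u=np.nonzero(mask&(f["z_map"]>0)); z=f["z_map"][v,u]; K=f["mtx"]
    p=np.c_[(u-K[0,2])*z/K[0,0],-(v-K[1,2])*z/K[1,1],-z]
    return p@f["T"][:3,:3].T+f["T"][:3,3]
def save(f,n): cv2.imwrite("pics/"+n,cv2.cvtColor(f["frame"],cv2.COLOR_RGB2BGR))
E
python3 - <<'E'
from h import *
print(sense())
for c in("scene","side"):
    f=grab_frame(c); save(f,c+"1.png"); print(c,f["T"].round(2).tolist())
    for n in("unit","flap","flap_knob","compass_red_mid","compass_black_mid","compass_blue_mid","compass_green_mid","compass_yellow_mid","capsule_mid","level_mid","feeler_mid"):
        r=cut_out(c,n)
        if r:
            p=pts(f,r[0]["region"]); 
            if len(p): print(n,round(r[0]["score"],2),np.round(r[0]["box"]),np.median(p,0).round(0),p.min(0).round(),p.max(0).round())
        else: print(n,None)
E
```

```text
{'t': 0.0, 'joint_pos': array([ 9.92878406e-01,  2.21243651e-01,  1.52758328e+00, -1.75557701e-05,
        1.39474102e+00, -1.26076604e-01]), 'qd': array([ 0.00041977,  0.00117669, -0.00160727,  0.00102815, -0.00103396,
       -0.00010498]), 'tau': array([-2.72821399e-04, -4.94622409e+01, -3.87373066e+01,  6.98683527e-02,
        5.75256930e-02, -1.28341289e-04]), 'position': array([272.51079928, 561.7054992 , 192.84121399]), 'eef_rot': array([[-8.99645894e-01,  4.36618978e-01, -1.06458876e-03],
       [ 4.36620215e-01,  8.99644385e-01, -1.66395253e-03],
       [ 2.31238051e-04, -1.96178903e-03, -9.99998049e-01]]), 'wrist_force': array([ 0.4509675 , -0.0655987 , -0.31879462]), 'torque': array([0.05898429, 0.04901902, 0.02050877]), 'grasp_force': 0.0, 'opening': 1.0052475388150657}
scene [[0.68, -0.49, 0.55, 1047.39], [0.73, 0.44, -0.52, -450.45], [0.01, 0.75, 0.66, 684.68], [0.0, 0.0, 0.0, 1.0]]
unit 0.88 [194. 194. 431. 341.] [ 632. -112.   56.] [ 403. -231.   -4.] [737. 180. 119.]
flap 0.82 [205. 193. 345. 315.] [ 595. -113.   68.] [ 403. -207.   -3.] [699.  39. 119.]
flap_knob 0.6
[... 1121 characters left out ...]
4.] [743.   1. 120.]
compass_red_mid 0.86 [300. 176. 326. 200.] [600.  36.  65.] [560. -29.  55.] [640.  86.  87.]
compass_black_mid None
compass_blue_mid 0.76 [310. 150. 335. 174.] [676. 113.  65.] [645.  73.  55.] [709. 165.  73.]
compass_green_mid 0.96 [278. 183. 307. 207.] [537.  39.  65.] [507.  -4.  56.] [569.  91.  73.]
compass_yellow_mid 0.73 [268. 164. 293. 185.] [552. 132.  65.] [522.  83.  52.] [587. 189.  72.]
capsule_mid 0.74 [291. 153. 303. 170.] [615. 148.  73.] [598. 136.  -3.] [673. 267.  85.]
level_mid 0.41 [272. 140. 285. 157.] [622. 283.  19.] [609. 242.  -1.] [641. 323.  24.]
feeler_mid 0.6 [353. 293. 385. 322.] [ 525. -331.   17.] [ 507. -365.   -3.] [ 549. -292.   23.]
```

View pics/scene1.png

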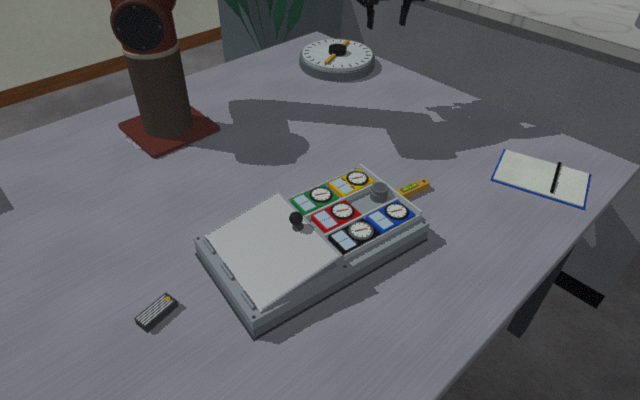

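View pics/side1.png

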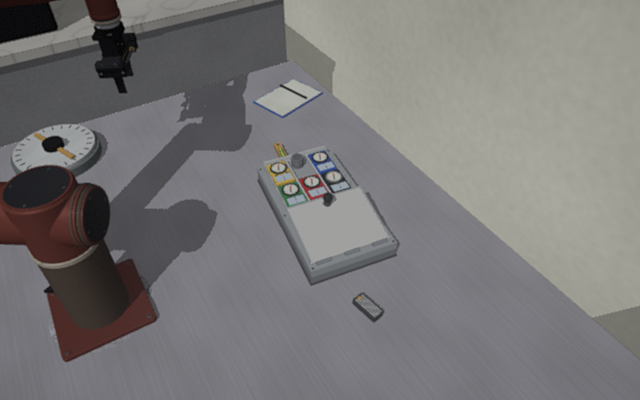

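The scene view shows the unit at about (310,255). The red compass is in the middle lane at (337,214), the capsule behind it at (379,192), and the knob at (297,218) on a slightly open flap. The side view agrees. Next I'll fit the unit frame, flap angle and knob.

```bash
cat > fit.py <<'E'
from h import *
def unitfit(c):
    f=grab_frame(c); P={}
    for n in("red","black","blue","green","yellow"):
        r=cut_out(c,f"compass_{n}_mid")
        if not r: continue
        p=pts(f,r[0]["region"]); z0=np.median(p[:,2]); p=p[abs(p[:,2]-z0)<4]
        (cx,cy),wh,a=cv2.minAreaRect(p[:,:2].astype(np.float32)); P[n]=(cx,cy,z0); print(c,n,np.round([cx,cy,z0],1),np.round(wh,0),round(a,1))
    return f,P
E
python3 - <<'E'
from fit import *
for c in("scene","side"):
    f,P=unitfit(c)
    yaw=[]
    if "black" in P: d=np.subtract(P["black"],P["green"]); yaw.append(np.arctan2(d[1],d[0]))
    d=np.subtract(P["yellow"],P["green"]); yaw.append(-np.arctan2(d[0],d[1]))
    print("yaw",np.degrees(yaw)); a=-0.133
    ux=np.array([np.cos(a),np.sin(a),0]);uy=np.array([-np.sin(a),np.cos(a),0])
    r=cut_out(c,"flap"); p=pts(f,r[0]["region"]); p=p[p[:,2]>48]
    o=np.array(P["red"]);o[2]=0
    L=np.c_[(p-o)@ux,(p-o)@uy,p[:,2]]
    g=L[(abs(L[:,0])<90)&(L[:,1]<-60)]
    k=np.polyfit(g[:,1],g[:,2],1)
    for _ in range(3):
        g=g[abs(g[:,2]-np.polyval(k,g[:,1]))<5]; k=np.polyfit(g[:,1],g[:,2],1)
    print("flap slope",k,"ang",np.arctan(k[0]),"local range",np.percentile(g,[1,99],axis=0).round())
    e=L[abs(L[:,2]-np.polyval(k,L[:,1]))<5]; print("flap local rng",np.percentile(e,[.5,99.5],axis=0).round())
    q=p[(L[:,2]-np.polyval(k,L[:,1])>14)&(abs(L[:,0])<40)]; print("knob",len(q),q.mean(0).round(1),q.min(0).round(),q.max(0).round())
    h=f["T"][:3,3]; m=q.mean(0); v=(m-h)/np.linalg.norm(m-h); print("knob ctr",(m+v*8.5).round(1),"local",((m+v*8.5-o)@ux).round(1),((m+v*8.5-o)@uy).round(1))
E
```

```text
scene red [602.2  42.6  66. ] [88. 54.] 81.5
scene black [666.2  29.8  65.7] [91. 57.] 81.4
scene green [539.3  45.8  65.8] [89. 59.] 80.7
scene yellow [552.1 141.5  65.6] [88. 59.] 84.4
yaw [-7.20956503 -7.62123244]
flap slope [ 0.18634654 97.00473041] ang 0.18423343331378872 local range [[ -88. -235.   53.]
 [  89.  -70.   85.]]
flap local rng [[-106. -236.   52.]
 [ 105.  -69.   86.]]
knob 153 [592.7 -55.1 110.6] [577. -64.  97.] [602. -42. 121.]
knob ctr [588.1 -51.  104.7] local -1.6 -94.7
side red [602.2  38.6  65.3] [87. 54.] 81.1
side black [665.7  24.3  65.6] [86. 56.] 80.9
side blue [678.6 118.   65.4] [89. 55.] 82.2
side green [538.9  44.1  65.6] [86. 55.] 82.9
side yellow [552.7 139.6  65.2] [92. 59.] 87.5
yaw [-8.89555662 -8.18197359]
flap slope [ 0.18420862 95.93758155] ang 0.18216647104519154 local range [[ -88. -234.   51.]
 [  88.  -70.   84.]]
flap local rng [[-106. -235.   51.]
 [ 105.  -69.   86.]]
knob 72 [587.5 -60.6 109.5] [577. -69.  97.] [602. -49. 120.]
knob ctr [590.8 -55.4 103.6] local 1.1 -94.7
```

Flap is about 0.18 rad open, unit yaw about −8°, knob at about (589, −53, 105), and hinge at about (570, −194, 52). Moving above the knob.

Call:
step_arm:
  commands:
    - {"x":0.02,"y":-0.04,"turn":-8}
    - {"x":0.04,"y":-0.08,"turn":-16}
    - {"x":0.06,"y":-0.12,"turn":-24}
    - {"x":0.08,"y":-0.16,"turn":-32}
    - {"x":0.1,"y":-0.2,"turn":-40}
    - {"x":0.12,"y":-0.24,"turn":-48}
    - {"x":0.14,"y":-0.28,"turn":-56}
    - {"x":0.16,"y":-0.32,"turn":-64}
    - {"x":0.18,"y":-0.36,"turn":-72}
    - {"x":0.2,"y":-0.4,"turn":-72}
  force: 25

```text
$.commands[0]: bad value
```

Call:
step_arm:
  commands:
    - {"x":0.02,"y":-0.04}
    - {"x":0.045,"y":-0.08}
    - {"x":0.07,"y":-0.12}
    - {"x":0.09,"y":-0.16}
    - {"x":0.107,"y":-0.2,"z":-0.01}
    - {"x":0.117,"y":-0.215,"z":-0.03}
    - {"x":0.117,"y":-0.215,"z":-0.04}
    - {"x":0.117,"y":-0.215,"z":-0.04}

```text
$.commands[0]: bad value
```

```bash
python3 - <<'E'
from h import *
f=grab_frame("wrist"); save(f,"w1.png"); s=sense(); print(s["t"],s["position"],s["eef_rot"].round(3).tolist(),s["joint_pos"].round(2))
m=(f["z_map"]>0); p=pts(f,m); d=p[(abs(p[:,0]-589)<35)&(abs(p[:,1]+53)<35)&(p[:,2]>98)&(p[:,2]<122)]
print(len(d),d.mean(0) if len(d) else 0,d.min(0),d.max(0))
r=recognise("wrist","flap_knob"); print(r[:2])
E
```

```text
1.95 [272.85485939 562.27263459 193.91760653] [[-0.9, 0.437, -0.0], [0.437, 0.9, -0.0], [0.0, -0.0, -1.0]] [ 0.99  0.22  1.53 -0.    1.39 -0.13]Traceback (most recent call last):
  File "<stdin>", line 4, in <module>
    return umr_minimum(a, axis, None, out, keepdims, initial, where)
ValueError: zero-size array to reduction operation minimum which has no identity
```

View pics/w1.png

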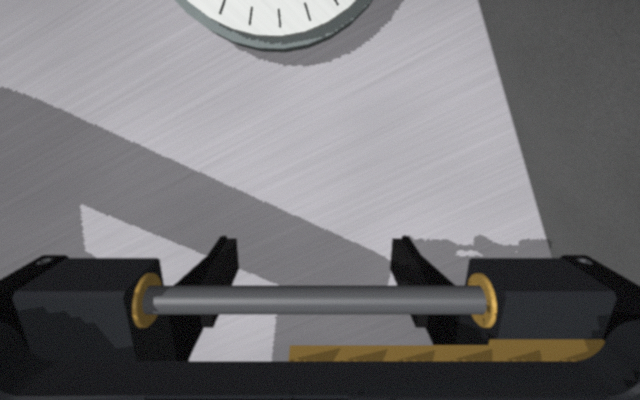

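The wrist view shows only the counter, the clock and the fingers at (215,280) and (410,280). The arm has not moved because each row needs every field.

Call:
step_arm:
  commands:
    - {"x":0.02,"y":-0.04,"z":0,"turn":-8,"hand":1}
    - {"x":0.04,"y":-0.08,"z":0,"turn":-16,"hand":1}
    - {"x":0.06,"y":-0.12,"z":0,"turn":-24,"hand":1}
    - {"x":0.08,"y":-0.16,"z":0,"turn":-32,"hand":1}
    - {"x":0.1,"y":-0.2,"z":0,"turn":-40,"hand":1}
    - {"x":0.12,"y":-0.24,"z":0,"turn":-48,"hand":1}
    - {"x":0.14,"y":-0.28,"z":0,"turn":-56,"hand":1}
    - {"x":0.16,"y":-0.32,"z":0,"turn":-64,"hand":1}
    - {"x":0.18,"y":-0.36,"z":0,"turn":-72,"hand":1}
    - {"x":0.2,"y":-0.4,"z":0,"turn":-72,"hand":1}
  force: 25

```text
t: 2.95
position: [473.5, 160.6, 194.3]
eef_rot: [[0.141, 0.99, 0.001], [0.99, -0.141, 0.0], [0.0, 0.001, -1.0]]
wrist_force: [-0.8, 0.6, -0.1]
opening: 0.998
grasp_force: 0.0
```

Call:
step_arm:
  commands:
    - {"x":0.02,"y":-0.04,"z":0,"turn":0,"hand":1}
    - {"x":0.045,"y":-0.08,"z":0,"turn":0,"hand":1}
    - {"x":0.07,"y":-0.12,"z":0,"turn":0,"hand":1}
    - {"x":0.09,"y":-0.16,"z":0,"turn":0,"hand":1}
    - {"x":0.107,"y":-0.2,"z":-0.01,"turn":0,"hand":1}
    - {"x":0.117,"y":-0.215,"z":-0.03,"turn":0,"hand":1}
    - {"x":0.117,"y":-0.215,"z":-0.04,"turn":0,"hand":1}
    - {"x":0.117,"y":-0.215,"z":-0.04,"turn":0,"hand":1}

```text
t: 3.75
position: [588.1, -52.3, 151.6]
eef_rot: [[0.138, 0.99, -0.005], [0.99, -0.138, 0.001], [0.001, -0.005, -1.0]]
wrist_force: [-1.0, 0.3, -0.2]
opening: 1.001
grasp_force: 0.0
```

```bash
python3 - <<'E'
from h import *
f=grab_frame("wrist"); save(f,"w2.png"); s=sense(); print(s["t"],s["position"],s["eef_rot"].round(3).tolist(),s["joint_pos"].round(2))
p=pts(f,f["z_map"]>0); d=p[(abs(p[:,0]-589)<30)&(abs(p[:,1]+53)<30)&(p[:,2]>99)&(p[:,2]<122)]
print(len(d),d.mean(0) if len(d) else 0)
if len(d): print(d.min(0),d.max(0))
E
```

```text
3.8 [588.73273248 -51.82036208 152.96846664] [[0.137, 0.991, -0.003], [0.991, -0.137, 0.001], [0.001, -0.003, -1.0]] [-0.22  0.17  1.66  0.    1.31 -0.08]
828 [590.54626492 -47.68872977 111.84487907]
[577.76846763 -62.29129026  99.61512189] [602.77156857 -37.38777555 117.51718094]
```

View pics/w2.png

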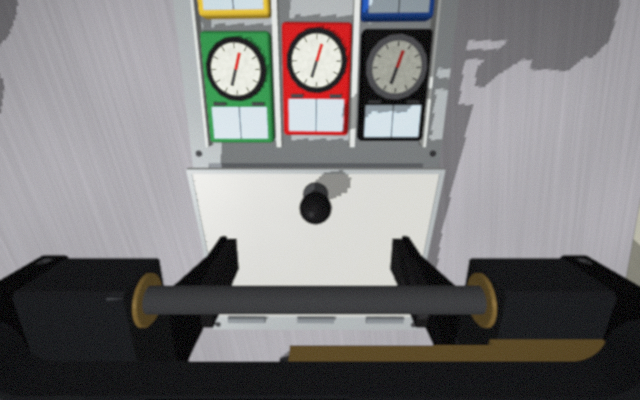

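The wrist view shows the knob at (315,207), centred between the fingers and square to the unit. Lowering 62 mm and gripping.

Call:
step_arm:
  commands:
    - {"x":0,"y":0.001,"z":-0.03,"turn":0,"hand":1}
    - {"x":0,"y":0.001,"z":-0.055,"turn":0,"hand":0.4}
    - {"x":0,"y":0.001,"z":-0.062,"turn":0,"hand":0}
    - {"x":0,"y":0.001,"z":-0.062,"turn":0,"hand":-1}
    - {"x":0,"y":0.001,"z":-0.062,"turn":0,"hand":-1}
    - {"x":0,"y":0.001,"z":-0.062,"turn":0,"hand":-1}
    - {"x":0,"y":0.001,"z":-0.062,"turn":0,"hand":-1}
    - {"x":0,"y":0.001,"z":-0.062,"turn":0,"hand":-1}
  force: 25

```text
t: 4.6
position: [590.4, -51.8, 92.9]
eef_rot: [[0.137, 0.991, 0.001], [0.991, -0.137, -0.0], [-0.0, 0.001, -1.0]]
wrist_force: [0.2, -0.7, 0.8]
opening: 0.449
grasp_force: 0.0
```

```bash
python3 - <<'E'
from h import *
s=sense(); print(s["t"],s["position"],s["opening"],s["grasp_force"],s["wrist_force"])
a=-.138; u=np.array([-np.sin(a),np.cos(a)])
def k(t): return 150*np.cos(t)-26.5*np.sin(t), 150*np.sin(t)+26.5*np.cos(t)
y0,z0=k(.183)
for i,t in enumerate(np.linspace(.183,1.75,31)):
    y,z=k(t); d=(y-y0)*u; print(i,(np.r_[d,z-z0]).round(0))
E
```

```text
4.6 [590.43962845 -51.84701103  92.88829206] 0.44936499417674675 0.0 [ 0.23109129 -0.67306131  0.78376327]
0 [0. 0. 0.]
1 [-0. -3.  7.]
2 [-1. -6. 15.]
3 [ -1. -10.  22.]
4 [ -2. -14.  28.]
5 [ -3. -18.  35.]
6 [ -3. -23.  41.]
7 [ -4. -28.  47.]
8 [ -5. -34.  53.]
9 [ -5. -39.  59.]
10 [ -6. -45.  64.]
11 [ -7. -51.  69.]
12 [ -8. -58.  74.]
13 [ -9. -65.  78.]
14 [-10. -71.  82.]
15 [-11. -78.  85.]
16 [-12. -86.  88.]
17 [-13. -93.  91.]
18 [ -14. -101.   93.]
19 [ -15. -108.   95.]
20 [ -16. -116.   97.]
21 [ -17. -124.   98.]
22 [ -18. -132.   99.]
23 [ -19. -140.   99.]
24 [ -20. -147.   99.]
25 [ -22. -155.   98.]
26 [ -23. -163.   97.]
27 [ -24. -171.   96.]
28 [ -25. -179.   94.]
29 [ -26. -186.   92.]
30 [ -27. -194.   90.]
```

Call:
step_arm:
  commands:
    - {"x":0,"y":0,"z":0,"turn":0,"hand":-1}
    - {"x":0,"y":0,"z":0,"turn":0,"hand":-1}
    - {"x":0,"y":0,"z":0,"turn":0,"hand":-1}
    - {"x":0,"y":0,"z":0,"turn":0,"hand":-1}
    - {"x":0,"y":0,"z":0,"turn":0,"hand":-1}

```text
t: 5.1
position: [589.8, -51.7, 91.9]
eef_rot: [[0.137, 0.991, -0.0], [0.991, -0.137, 0.0], [0.0, -0.0, -1.0]]
wrist_force: [-1.0, -0.2, 0.5]
opening: 0.03
grasp_force: 0.0
```

Call:
step_arm:
  commands:
    - {"x":0,"y":-0.003,"z":0.007,"turn":0,"hand":-1}
    - {"x":-0.001,"y":-0.006,"z":0.015,"turn":0,"hand":-1}
    - {"x":-0.001,"y":-0.01,"z":0.022,"turn":0,"hand":-1}
    - {"x":-0.002,"y":-0.014,"z":0.028,"turn":0,"hand":-1}
    - {"x":-0.003,"y":-0.018,"z":0.035,"turn":0,"hand":-1}
    - {"x":-0.003,"y":-0.023,"z":0.041,"turn":0,"hand":-1}
    - {"x":-0.004,"y":-0.028,"z":0.047,"turn":0,"hand":-1}
    - {"x":-0.005,"y":-0.034,"z":0.053,"turn":0,"hand":-1}
    - {"x":-0.005,"y":-0.039,"z":0.059,"turn":0,"hand":-1}
    - {"x":-0.006,"y":-0.045,"z":0.064,"turn":0,"hand":-1}

```text
t: 6.1
position: [583.9, -97.2, 156.5]
eef_rot: [[0.137, 0.991, 0.0], [0.991, -0.137, -0.0], [-0.0, 0.0, -1.0]]
wrist_force: [0.3, -0.1, -0.4]
opening: 0.006
grasp_force: 0.0
```

The fingers closed on nothing, so I need to look.

```bash
python3 - <<'E'
from h import *
f=grab_frame("scene"); save(dict(frame=cv2.resize(f["frame"][150:350,180:440],(780,600))),"s2.png")
p=pts(f,f["z_map"]>0); d=p[(p[:,0]>540)&(p[:,0]<640)&(p[:,1]>-110)&(p[:,1]<0)&(p[:,2]>85)&(p[:,2]<135)]
print(np.percentile(d,[0,5,50,95,100],axis=0).round())
f=grab_frame("wrist"); save(f,"w3.png")
p=pts(f,f["z_map"]>0); d=p[(p[:,0]>565)&(p[:,0]<615)&(p[:,1]>-90)&(p[:,1]<0)&(p[:,2]>95)&(p[:,2]<135)]
print(len(d),np.percentile(d,[0,5,50,95,100],axis=0).round() if len(d) else 0)
E
```

```text
[[543. -65.  85.]
 [579. -63.  85.]
 [594. -53. 109.]
 [622. -25. 117.]
 [640. -19. 119.]]
904 [[577. -63. 102.]
 [580. -59. 106.]
 [590. -49. 113.]
 [600. -40. 116.]
 [603. -38. 118.]]
```

View pics/s2.png

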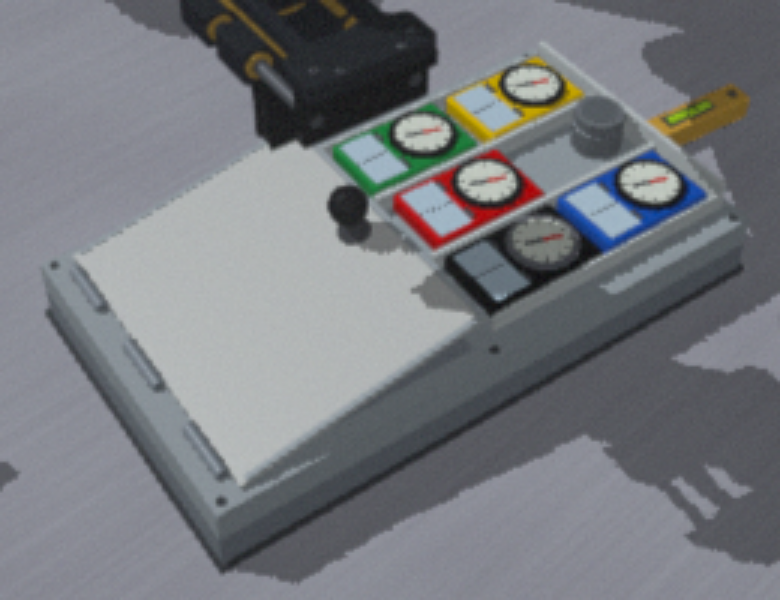

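```bash
python3 - <<'E'
from h import *
s=sense(); print(s["t"],s["position"],s["opening"])
f=grab_frame("scene"); T=np.linalg.inv(f["T"])
def pr(P):
    c=T[:3,:3]@np.array(P)+T[:3,3]; q=f["mtx"]@[c[0],-c[1],-c[2]]; return (q[:2]/q[2]).round(0)
for P in (s["position"],s["position"]+[0,0,70],[590,-51,105]): q=pr(P); print(P.round() if hasattr(P,'round') else P,q,(q-[180,150])*3)
p=pts(f,f["z_map"]>0); d=p[(p[:,0]>450)&(p[:,0]<720)&(p[:,1]>-220)&(p[:,1]<80)&(p[:,2]>130)&(p[:,2]<250)]
print(len(d))
for z in range(130,250,15):
    e=d[(d[:,2]>z)&(d[:,2]<z+15)]
    if len(e): print(z,len(e),np.percentile(e,[2,50,98],axis=0)[:,:2].round().tolist())
save(dict(frame=cv2.resize(f["frame"][60:260,180:440],(780,600))),"s3.png")
E
```

```text
6.2 [584.31135122 -97.76716063 156.96938119] 0.0013420953525412696
[584. -98. 157.] [274. 208.] [282. 174.]
[584. -98. 227.] [272. 176.] [276.  78.]
[590, -51, 105] [296. 219.] [348. 207.]
230
175 25 [[574.0, -109.0], [591.0, -105.0], [593.0, -97.0]]
190 91 [[574.0, -109.0], [591.0, -106.0], [595.0, -95.0]]
205 76 [[573.0, -110.0], [591.0, -106.0], [595.0, -97.0]]
220 38 [[574.0, -110.0], [591.0, -108.0], [597.0, -105.0]]
```

View pics/s3.png

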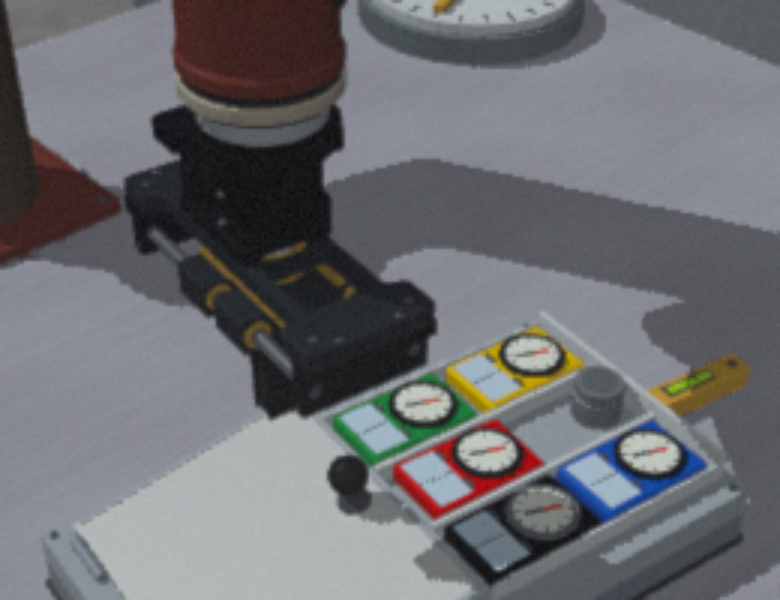

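```bash
python3 - <<'E'
from h import *
s=sense(); f=grab_frame("scene"); T=np.linalg.inv(f["T"])
def pr(P):
    c=T[:3,:3]@np.array(P)+T[:3,3]; q=f["mtx"]@[c[0],-c[1],-c[2]]; return (q[:2]/q[2])
for z in range(150,232,8):
    u,v=np.round(pr([590,-107,z])).astype(int); m=np.zeros((400,640),bool); m[v,u]=1
    q=pts(f,m); print(z,u,v,f["frame"][v,u],q.round() if len(q) else None)
w=grab_frame("wrist"); p=pts(w,w["z_map"]>0); d=p[(abs(p[:,0]-584)<40)&(abs(p[:,1]+98)<20)&(p[:,2]>140)]
print(len(d)); print(np.histogram(d[:,2],bins=range(140,260,8)))
E
```

```text
150 272 215 [177 180 181] [[528. -60.  77.]]
158 272 211 [177 182 181] [[519. -53.  77.]]
166 271 208 [177 182 182] [[511. -49.  77.]]
174 271 204 [174 178 177] [[504. -43.  80.]]
182 271 201 [176 182 181] [[498. -38.  81.]]
190 271 197 [32 31 31] [[ 591. -107.  191.]]
198 270 194 [29 35 34] [[ 590. -108.  198.]]
206 270 190 [25 25 30] [[ 592. -109.  208.]]
214 270 186 [31 29 32] [[ 593. -109.  217.]]
222 270 182 [29 30 32] [[ 594. -109.  226.]]
230 270 178 [68 73 75] [[ 629. -136.  270.]]
2068
(array([  0,   0,   0,   0,   0, 122, 232, 262, 329, 255, 289, 372,  56,
        56]), array([140, 148, 156, 164, 172, 180, 188, 196, 204, 212, 220, 228, 236,
       244, 252]))
```

Both cameras see the fingers ending about 27 mm above the reported TCP, so I closed over the top of the ball. I'll measure that offset, then regrasp lower.

```bash
python3 - <<'E'
from h import *
s=sense(); print(s["position"],s["t"])
for c in("wrist","scene","side"):
    w=grab_frame(c); p=pts(w,w["z_map"]>0); d=p[(abs(p[:,0]-584)<17)&(abs(p[:,1]+98)<13)&(p[:,2]>130)&(p[:,2]<225)]
    if len(d): print(c,len(d),np.percentile(d[:,2],[0,1,3,10,90,100]).round(1),d.min(0).round(),d.max(0).round())
E
```

```text
[583.66450866 -96.64886253 155.64321202] 6.35
wrist 1146 [182.6 183.3 184.8 188.6 221.4 225. ] [ 581. -105.  183.] [596. -85. 225.]
scene 212 [182.6 185.  185.8 188.2 219.1 224.3] [ 572. -109.  183.] [595. -93. 224.]
side 128 [181.3 182.4 184.1 187.7 220.8 224.7] [ 571. -111.  181.] [596. -86. 225.]
```

Call:
step_arm:
  commands:
    - {"x":0.006,"y":0.046,"z":0,"turn":0,"hand":1}
    - {"x":0.006,"y":0.046,"z":0,"turn":0,"hand":1}
    - {"x":0.006,"y":0.046,"z":0,"turn":0,"hand":0.3}
    - {"x":0.006,"y":0.046,"z":0,"turn":0,"hand":0.3}
    - {"x":0.006,"y":0.046,"z":0,"turn":0,"hand":0.3}
    - {"x":0.006,"y":0.046,"z":0,"turn":0,"hand":0.3}

```text
t: 7.1
position: [589.8, -51.5, 155.9]
eef_rot: [[0.138, 0.99, -0.0], [0.99, -0.138, -0.0], [-0.0, -0.0, -1.0]]
wrist_force: [-0.2, -0.8, 0.8]
opening: 0.466
grasp_force: 0.0
```

Call:
step_arm:
  commands:
    - {"x":0,"y":0.001,"z":-0.03,"turn":0,"hand":0.3}
    - {"x":0,"y":0.001,"z":-0.06,"turn":0,"hand":0.3}
    - {"x":0,"y":0.001,"z":-0.08,"turn":0,"hand":0.3}
    - {"x":0,"y":0.001,"z":-0.087,"turn":0,"hand":-1}
    - {"x":0,"y":0.001,"z":-0.087,"turn":0,"hand":-1}
    - {"x":0,"y":0.001,"z":-0.087,"turn":0,"hand":-1}
    - {"x":0,"y":0.001,"z":-0.087,"turn":0,"hand":-1}
    - {"x":0,"y":0.001,"z":-0.087,"turn":0,"hand":-1}
    - {"x":0,"y":0.001,"z":-0.087,"turn":0,"hand":-1}
    - {"x":0,"y":0.001,"z":-0.087,"turn":0,"hand":-1}
  force: 25

```text
t: 8.1
position: [589.2, -49.3, 69.1]
eef_rot: [[0.137, 0.991, -0.001], [0.991, -0.137, 0.001], [0.0, -0.001, -1.0]]
wrist_force: [-4.7, 2.0, 1.5]
opening: 0.283
grasp_force: 25.0
```

Gripped: opening 0.283, about 25 mm. Raising along the arc.

Call:
step_arm:
  commands:
    - {"x":0,"y":-0.003,"z":0.007,"turn":0,"hand":-1}
    - {"x":-0.001,"y":-0.006,"z":0.015,"turn":0,"hand":-1}
    - {"x":-0.001,"y":-0.01,"z":0.022,"turn":0,"hand":-1}
    - {"x":-0.002,"y":-0.014,"z":0.028,"turn":0,"hand":-1}
    - {"x":-0.003,"y":-0.018,"z":0.035,"turn":0,"hand":-1}
    - {"x":-0.003,"y":-0.023,"z":0.041,"turn":0,"hand":-1}
    - {"x":-0.004,"y":-0.028,"z":0.047,"turn":0,"hand":-1}
    - {"x":-0.005,"y":-0.034,"z":0.053,"turn":0,"hand":-1}
    - {"x":-0.005,"y":-0.039,"z":0.059,"turn":0,"hand":-1}
    - {"x":-0.006,"y":-0.045,"z":0.064,"turn":0,"hand":-1}

```text
t: 9.1
position: [582.8, -94.6, 133.2]
eef_rot: [[0.137, 0.991, -0.002], [0.991, -0.137, 0.001], [0.001, -0.002, -1.0]]
wrist_force: [-4.8, 4.6, -2.0]
opening: 0.279
grasp_force: 25.0
```

Call:
step_arm:
  commands:
    - {"x":-0.001,"y":-0.006,"z":0.005,"turn":0,"hand":-1}
    - {"x":-0.002,"y":-0.013,"z":0.01,"turn":0,"hand":-1}
    - {"x":-0.003,"y":-0.02,"z":0.014,"turn":0,"hand":-1}
    - {"x":-0.004,"y":-0.026,"z":0.018,"turn":0,"hand":-1}
    - {"x":-0.005,"y":-0.033,"z":0.021,"turn":0,"hand":-1}
    - {"x":-0.006,"y":-0.041,"z":0.024,"turn":0,"hand":-1}
    - {"x":-0.007,"y":-0.048,"z":0.027,"turn":0,"hand":-1}
    - {"x":-0.008,"y":-0.056,"z":0.029,"turn":0,"hand":-1}
    - {"x":-0.009,"y":-0.063,"z":0.031,"turn":0,"hand":-1}
    - {"x":-0.01,"y":-0.071,"z":0.033,"turn":0,"hand":-1}

```text
t: 10.1
position: [573.1, -165.7, 167.1]
eef_rot: [[0.137, 0.991, -0.001], [0.991, -0.137, 0.001], [0.0, -0.001, -1.0]]
wrist_force: [-6.2, 5.5, 0.0]
opening: 0.281
grasp_force: 25.0
```

Call:
step_arm:
  commands:
    - {"x":-0.001,"y":-0.008,"z":0.001,"turn":0,"hand":-1}
    - {"x":-0.002,"y":-0.016,"z":0.002,"turn":0,"hand":-1}
    - {"x":-0.003,"y":-0.024,"z":0.002,"turn":0,"hand":-1}
    - {"x":-0.004,"y":-0.031,"z":0.002,"turn":0,"hand":-1}
    - {"x":-0.006,"y":-0.039,"z":0.001,"turn":0,"hand":-1}
    - {"x":-0.007,"y":-0.047,"z":0,"turn":0,"hand":-1}
    - {"x":-0.008,"y":-0.055,"z":-0.001,"turn":0,"hand":-1}
    - {"x":-0.009,"y":-0.063,"z":-0.003,"turn":0,"hand":-1}
    - {"x":-0.01,"y":-0.07,"z":-0.005,"turn":0,"hand":-1}
    - {"x":-0.01,"y":-0.07,"z":-0.005,"turn":0,"hand":-1}

```text
t: 11.1
position: [563.0, -238.9, 163.5]
eef_rot: [[0.138, 0.99, -0.0], [0.99, -0.138, -0.004], [-0.004, 0.0, -1.0]]
wrist_force: [-7.9, -1.8, 5.5]
opening: 0.279
grasp_force: 25.0
```

```bash
python3 - <<'E'
from h import *
s=sense(); print(s["t"],s["position"],s["opening"],s["wrist_force"])
f=grab_frame("side"); r=cut_out("side","flap"); p=pts(f,r[0]["region"]); 
a=-.138;ux=np.array([np.cos(a),np.sin(a)]);uy=np.array([-np.sin(a),np.cos(a)]);H=np.array([569.8,-194.2])
L=np.c_[(p[:,:2]-H)@ux,(p[:,:2]-H)@uy,p[:,2]]
for z in range(50,230,20):
    e=L[(L[:,2]>z)&(L[:,2]<z+20)]; 
    if len(e): print(z,len(e),np.median(e,0).round())
save(dict(frame=cv2.resize(f["frame"][100:300,210:470],(780,600))),"s4.png")
E
```

```text
11.1 [ 562.95207352 -238.86817508  163.47985766] 0.2794214848782224 [-7.8608228  -1.83194131  5.503844  ]
50 310 [ 4. -3. 62.]
70 389 [-4. -5. 80.]
90 400 [ -4.  -7. 100.]
110 413 [ -1. -10. 120.]
130 382 [-18. -11. 140.]
150 325 [-30. -13. 160.]
170 327 [-35. -15. 180.]
190 290 [-20. -18. 199.]
210 134 [-76. -20. 220.]
```

View pics/s4.png

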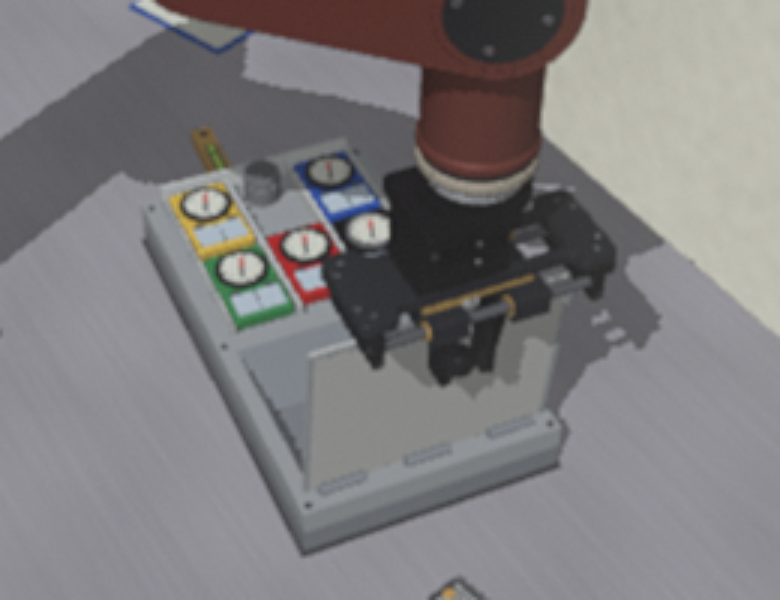

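The side view shows the flap leaning back past upright, at about 1.68 rad, with the knob in the fingers at (460,360) and the tray open. Release, then rise.

Call:
step_arm:
  commands:
    - {"x":0,"y":0,"z":0,"turn":0,"hand":0.2}
    - {"x":0,"y":0,"z":0,"turn":0,"hand":0.2}
    - {"x":0,"y":0,"z":0,"turn":0,"hand":0.2}
    - {"x":0,"y":0,"z":0,"turn":0,"hand":0.2}
    - {"x":0,"y":0,"z":0.03,"turn":0,"hand":0.2}
    - {"x":0,"y":0,"z":0.07,"turn":0,"hand":0.2}
    - {"x":0,"y":0,"z":0.1,"turn":0,"hand":-1}
    - {"x":0.003,"y":0.02,"z":0.11,"turn":0,"hand":-1}
    - {"x":0.01,"y":0.06,"z":0.11,"turn":0,"hand":-1}
    - {"x":0.016,"y":0.1,"z":0.11,"turn":0,"hand":-1}

```text
t: 12.2
position: [580.5, -135.4, 271.9]
eef_rot: [[0.139, 0.99, 0.002], [0.99, -0.139, -0.001], [-0.0, 0.002, -1.0]]
wrist_force: [0.8, -0.3, 0.4]
opening: 0.321
grasp_force: 0.0
```

Call:
step_arm:
  commands:
    - {"x":0.006,"y":0.045,"z":0,"turn":0,"hand":-1}
    - {"x":0.012,"y":0.09,"z":0,"turn":0,"hand":-1}
    - {"x":0.018,"y":0.135,"z":0,"turn":0,"hand":-1}
    - {"x":0.024,"y":0.18,"z":-0.02,"turn":0,"hand":-1}
    - {"x":0.029,"y":0.22,"z":-0.05,"turn":0,"hand":-1}
    - {"x":0.032,"y":0.243,"z":-0.09,"turn":0,"hand":-1}
    - {"x":0.032,"y":0.243,"z":-0.12,"turn":0,"hand":-1}
    - {"x":0.032,"y":0.243,"z":-0.12,"turn":0,"hand":-1}

```text
t: 13.0
position: [608.0, 108.2, 145.2]
eef_rot: [[0.135, 0.991, -0.01], [0.991, -0.135, -0.001], [-0.002, -0.009, -1.0]]
wrist_force: [0.4, -0.1, -0.8]
opening: 0.002
grasp_force: 0.0
```

```bash
python3 - <<'E'
from h import *
s=sense(); print(s["t"],s["position"],s["opening"],s["wrist_force"])
f=grab_frame("wrist"); save(f,"w5.png")
r=cut_out("wrist","compass_red_mid"); 
if r:
    p=pts(f,r[0]["region"]);print("red",r[0]["score"],cv2.minAreaRect(p[:,:2].astype(np.float32)),np.median(p[:,2]))
r=cut_out("wrist","capsule_mid")
if r:
    p=pts(f,r[0]["region"]);print("cap",r[0]["score"],p.min(0),p.max(0))
f=grab_frame("side"); r=cut_out("side","flap"); p=pts(f,r[0]["region"]); 
a=-.138;uy=np.array([-np.sin(a),np.cos(a)]);H=np.array([569.8,-194.2])
y=(p[:,:2]-H)@uy; m=p[:,2]>60;m&=p[:,2]<210;m&=abs(y)<40; print("flap",np.pi/2-np.polyfit(p[m,2],y[m],1)[0])
E
```

```text
13.0 [608.04177731 108.22570455 145.18896087] 0.002219513997371612 [ 0.36446551 -0.11466519 -0.84792462]
red 0.97 ((611.240966796875, 96.36459350585938), (100.871337890625, 56.0581169128418), 82.35984802246094) 63.92041339780778
cap 0.57 [600.05112311 142.68873041  48.15001857] [634.42772153 178.35995478  81.42912645]
flap 1.6739897360580824
```

View pics/w5.png

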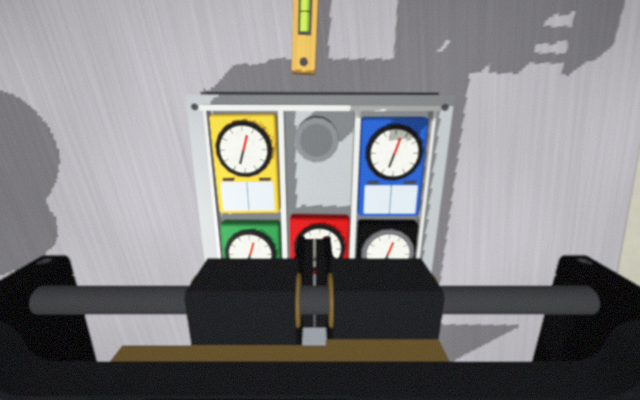

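The wrist view shows the red compass's rear edge at (320,215), the capsule at (317,138) and the empty gap between them. The fingers are aligned with that lane. Lowering into the gap.

Call:
step_arm:
  commands:
    - {"x":0,"y":0,"z":-0.03,"turn":0,"hand":-1}
    - {"x":0,"y":0,"z":-0.06,"turn":0,"hand":-1}
    - {"x":0,"y":0,"z":-0.09,"turn":0,"hand":-1}
    - {"x":0,"y":0,"z":-0.107,"turn":0,"hand":-1}
    - {"x":0,"y":0,"z":-0.114,"turn":0,"hand":-1}
    - {"x":0,"y":0,"z":-0.119,"turn":0,"hand":-1}
    - {"x":0,"y":0,"z":-0.121,"turn":0,"hand":-1}
    - {"x":0,"y":0,"z":-0.121,"turn":0,"hand":-1}

```text
t: 14.05
position: [612.8, 107.3, 31.1]
eef_rot: [[0.137, 0.991, 0.002], [0.991, -0.137, 0.0], [0.0, 0.002, -1.0]]
wrist_force: [0.1, -1.0, 0.4]
opening: 0.002
grasp_force: 0.0
```

```bash
python3 - <<'E'
from h import *
s=sense(); print(s["t"],s["position"],s["wrist_force"])
a=-.138;ux=np.array([np.cos(a),np.sin(a)]);uy=np.array([-np.sin(a),np.cos(a)]);R=np.array([602.2,40.6])
print("local", (s["position"][:2]-R)@ux,(s["position"][:2]-R)@uy)
f=grab_frame("scene"); P=pts(f,f["z_map"]>0); l=np.c_[(P[:,:2]-R)@ux,(P[:,:2]-R)@uy,P[:,2]]
l=l[(abs(l[:,0])<18)&(abs(l[:,1]-67)<14)&(l[:,2]<100)]; print(np.percentile(l[:,2],[1,5,20,50]))
r=cut_out("scene","compass_red_mid"); p=pts(f,r[0]["region"]);print("red",r[0]["score"],cv2.minAreaRect(p[abs(p[:,2]-66)<4][:,:2].astype(np.float32)))
save(dict(frame=cv2.resize(f["frame"][130:310,200:440],(800,600))),"s6.png")
E
```

```text
14.05 [612.82980895 107.29873978  31.12180254] [ 0.10500862 -0.96967772  0.39292191]
local 1.3535133880624257 67.52690373489742
[47.71424359 48.73996803 50.42785178 72.15493401]
red 0.97 ((602.7183227539062, 43.1963005065918), (88.75704193115234, 55.8552131652832), 82.25532531738281)
```

View pics/s6.png

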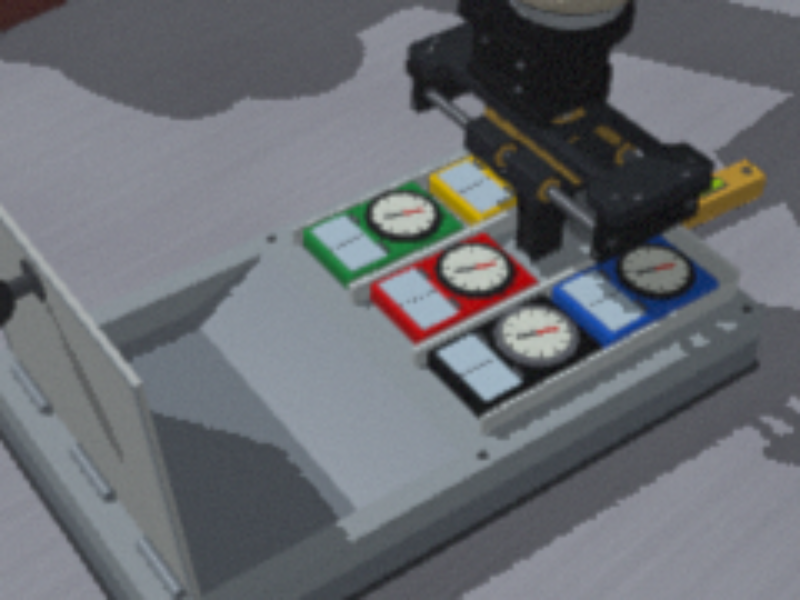

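The scene view shows the fingers at (540,225) behind the red compass, the flap open and the tray clear. Drawing the compass out.

Call:
step_arm:
  commands:
    - {"x":-0.001,"y":-0.008,"z":-0.002,"turn":0,"hand":-1}
    - {"x":-0.002,"y":-0.014,"z":-0.003,"turn":0,"hand":-1}
    - {"x":-0.003,"y":-0.02,"z":-0.003,"turn":0,"hand":-1}
    - {"x":-0.004,"y":-0.028,"z":-0.003,"turn":0,"hand":-1}
    - {"x":-0.005,"y":-0.036,"z":-0.003,"turn":0,"hand":-1}
    - {"x":-0.006,"y":-0.044,"z":-0.003,"turn":0,"hand":-1}
    - {"x":-0.007,"y":-0.052,"z":-0.003,"turn":0,"hand":-1}
    - {"x":-0.008,"y":-0.06,"z":-0.003,"turn":0,"hand":-1}
    - {"x":-0.009,"y":-0.068,"z":-0.003,"turn":0,"hand":-1}
    - {"x":-0.01,"y":-0.075,"z":-0.003,"turn":0,"hand":-1}

```text
t: 15.15
position: [601.8, 31.5, 27.0]
eef_rot: [[0.137, 0.991, 0.0], [0.991, -0.137, -0.0], [-0.0, 0.0, -1.0]]
wrist_force: [-0.0, 0.9, 1.0]
opening: 0.005
grasp_force: 0.3
```

Call:
step_arm:
  commands:
    - {"x":-0.001,"y":-0.005,"z":0,"turn":0,"hand":-1}
    - {"x":-0.001,"y":-0.01,"z":0,"turn":0,"hand":-1}
    - {"x":-0.002,"y":-0.015,"z":0,"turn":0,"hand":-1}
    - {"x":-0.003,"y":-0.02,"z":0,"turn":0,"hand":-1}
    - {"x":-0.003,"y":-0.025,"z":0,"turn":0,"hand":-1}
    - {"x":-0.004,"y":-0.03,"z":0,"turn":0,"hand":-1}
    - {"x":-0.005,"y":-0.035,"z":0,"turn":0,"hand":-1}
    - {"x":-0.005,"y":-0.04,"z":0,"turn":0,"hand":-1}
    - {"x":-0.006,"y":-0.045,"z":0,"turn":0,"hand":-1}
    - {"x":-0.006,"y":-0.045,"z":0,"turn":0,"hand":-1}

```text
t: 16.15
position: [595.8, -13.5, 27.0]
eef_rot: [[0.138, 0.99, -0.0], [0.99, -0.138, -0.0], [-0.0, -0.0, -1.0]]
wrist_force: [-0.8, -0.1, -0.3]
opening: 0.006
grasp_force: 0.0
```

```bash
cat > look.py <<'E'
from h import *
import sys
s=sense(); print(s["t"],s["position"],s["wrist_force"])
a=-.138;ux=np.array([np.cos(a),np.sin(a)]);uy=np.array([-np.sin(a),np.cos(a)]);O=np.array([602.2,40.6])-69*uy
U=lambda p:np.c_[(p[:,:2]-O)@ux,(p[:,:2]-O)@uy,p[:,2]]
print("finger unit",U(s["position"][None]).round(1))
f=grab_frame("scene"); r=cut_out("scene","compass_red_mid")
if r:
    l=U(pts(f,r[0]["region"])); (c,wh,an)=cv2.minAreaRect(l[:,:2].astype(np.float32)); print("red",r[0]["score"],np.round(c,1),np.round(wh),round(an,1))
    for y in range(-170,120,15):
        e=l[abs(l[:,1]-y)<7]
        if len(e)>8: print(y,np.percentile(e[:,2],[10,50,90]).round(),end=" ")
if len(sys.argv)>1: save(dict(frame=cv2.resize(f["frame"][130:310,200:440],(800,600))),sys.argv[1])
E
python3 look.py s7.png
```

```text
16.15 [595.79053064 -13.50862239  26.96177785] [-0.80163785 -0.14886154 -0.30339375]
finger unit [[ 1.1 14.5 27. ]]
```

View pics/s7.png

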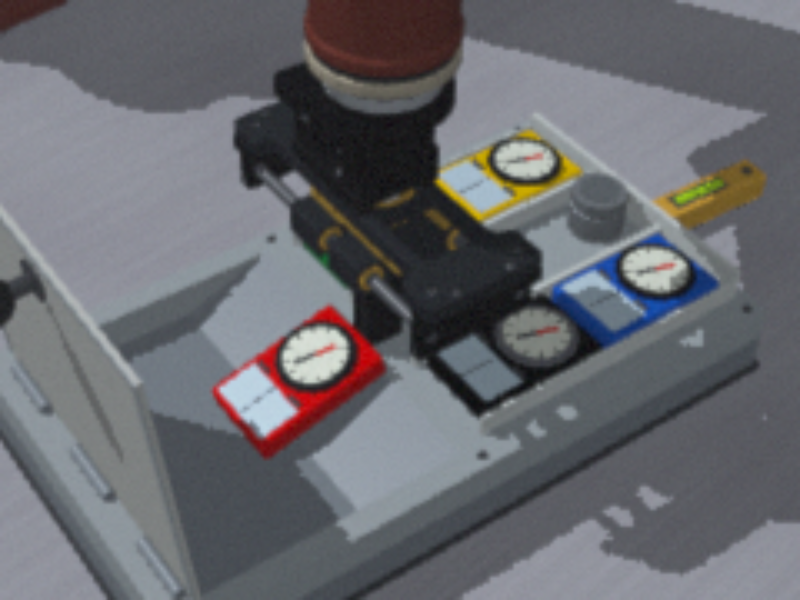

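The scene view shows the red compass straight and lying on the slope at (300,380), with the fingers behind it at (380,320). Continuing down the slope.

Call:
step_arm:
  commands:
    - {"x":-0.001,"y":-0.005,"z":0,"turn":0,"hand":-1}
    - {"x":-0.001,"y":-0.01,"z":0,"turn":0,"hand":-1}
    - {"x":-0.002,"y":-0.015,"z":0,"turn":0,"hand":-1}
    - {"x":-0.003,"y":-0.021,"z":-0.001,"turn":0,"hand":-1}
    - {"x":-0.004,"y":-0.026,"z":-0.003,"turn":0,"hand":-1}
    - {"x":-0.004,"y":-0.031,"z":-0.005,"turn":0,"hand":-1}
    - {"x":-0.005,"y":-0.036,"z":-0.007,"turn":0,"hand":-1}
    - {"x":-0.006,"y":-0.041,"z":-0.009,"turn":0,"hand":-1}
    - {"x":-0.006,"y":-0.046,"z":-0.011,"turn":0,"hand":-1}
    - {"x":-0.007,"y":-0.05,"z":-0.012,"turn":0,"hand":-1}

```text
t: 17.25
position: [588.7, -63.2, 14.6]
eef_rot: [[0.137, 0.991, -0.0], [0.991, -0.137, 0.0], [-0.0, -0.0, -1.0]]
wrist_force: [-0.2, 0.1, 0.3]
opening: 0.009
grasp_force: 0.1
```

```bash
cat > look2.py <<'E'
from h import *
import sys
s=sense(); print(s["t"],s["position"],s["wrist_force"])
a=-.138;ux=np.array([np.cos(a),np.sin(a)]);uy=np.array([-np.sin(a),np.cos(a)]);O=np.array([602.2,40.6])-69*uy
U=lambda p:np.c_[(p[:,:2]-O)@ux,(p[:,:2]-O)@uy,p[:,2]]
print("finger unit",U(s["position"][None]).round(1))
for c in("scene","side","wrist"):
    f=grab_frame(c); h=f["frame"].astype(int); m=(h[...,0]>90)&(h[...,0]>2.5*h[...,1])&(h[...,0]>2.5*h[...,2])
    l=U(pts(f,m)); l=l[(abs(l[:,0])<90)&(l[:,1]>-170)&(l[:,1]<130)&(l[:,2]<90)]
    if len(l)<30: print(c,"none");continue
    (q,wh,an)=cv2.minAreaRect(l[:,:2].astype(np.float32)); print(c,len(l),np.round(q,1),np.round(wh),round(an,1),np.percentile(l,[1,99],axis=0).round().tolist(),end=" ")
    k=np.polyfit(l[:,1],l[:,2],1); print("tilt",np.degrees(np.arctan(k[0])).round(1),"zc",np.polyval(k,q[1]).round(1))
E
python3 look2.py
```

```text
17.25 [588.6757773  -63.17840985  14.58007596] [-0.18786653  0.12673602  0.28631776]
finger unit [[  0.9 -35.7  14.6]]
scene 413 [  0.6 -90.6] [57. 88.] 1.2 [[-26.0, -134.0, 32.0], [29.0, -48.0, 48.0]] tilt 3.8 zc 41.7
side none
wrist 93 [-21.9  27.5] [173. 121.] 67.9 [[-64.0, -74.0, 47.0], [67.0, 85.0, 84.0]] tilt -0.3 zc 68.6
```

Call:
step_arm:
  commands:
    - {"x":-0.001,"y":-0.005,"z":-0.002,"turn":0,"hand":-1}
    - {"x":-0.001,"y":-0.009,"z":-0.004,"turn":0,"hand":-1}
    - {"x":-0.002,"y":-0.013,"z":-0.006,"turn":0,"hand":-1}
    - {"x":-0.002,"y":-0.017,"z":-0.007,"turn":0,"hand":-1}
    - {"x":-0.003,"y":-0.02,"z":-0.007,"turn":0,"hand":-1}
    - {"x":-0.003,"y":-0.02,"z":-0.007,"turn":0,"hand":-1}

```text
t: 18.0
position: [585.7, -83.3, 7.8]
eef_rot: [[0.138, 0.99, -0.0], [0.99, -0.138, -0.0], [-0.0, -0.0, -1.0]]
wrist_force: [-0.9, -0.9, -0.5]
opening: 0.005
grasp_force: 0.0
```

```bash
python3 look2.py
```

```text
18.0 [585.68338336 -83.26776462   7.83309585] [-0.87958055 -0.94018828 -0.50583184]
finger unit [[  0.7 -56.    7.8]]
scene 342 [  0.8 -99.5] [76. 57.] 89.4 [[-27.0, -136.0, 30.0], [28.0, -68.0, 44.0]] tilt 0.9 zc 39.7
side none
wrist none
```

Call:
step_arm:
  commands:
    - {"x":0.001,"y":0.004,"z":0.003,"turn":0,"hand":-1}
    - {"x":0.001,"y":0.006,"z":0.03,"turn":0,"hand":-1}
    - {"x":0.001,"y":0.006,"z":0.07,"turn":0,"hand":-1}
    - {"x":0.001,"y":0.006,"z":0.11,"turn":0,"hand":-1}
    - {"x":0.001,"y":0.02,"z":0.15,"turn":0,"hand":-1}
    - {"x":0.004,"y":0.05,"z":0.19,"turn":0,"hand":-1}
    - {"x":0.004,"y":0.05,"z":0.23,"turn":0,"hand":-1}
    - {"x":0.004,"y":0.05,"z":0.26,"turn":0,"hand":0.2}

```text
t: 18.95
position: [590.6, -31.4, 271.7]
eef_rot: [[0.135, 0.991, 0.004], [0.991, -0.135, -0.001], [-0.0, 0.004, -1.0]]
wrist_force: [-0.4, -0.0, -0.0]
opening: 0.043
grasp_force: 0.0
```

```bash
sed -i 's/h\[...,0\]>90/h[...,0]>35/;s/2\.5/1.9/g' look2.py; python3 look2.py; python3 - <<'E'
from h import *
a=-.138;ux=np.array([np.cos(a),np.sin(a)]);uy=np.array([-np.sin(a),np.cos(a)]);O=np.array([602.2,40.6])-69*uy
U=lambda p:np.c_[(p[:,:2]-O)@ux,(p[:,:2]-O)@uy,p[:,2]]
f=grab_frame("wrist"); l=U(pts(f,f["z_map"]>0))
for y in range(-170,-40,8):
    e=l[(abs(l[:,0])<20)&(abs(l[:,1]-y)<4)&(l[:,2]<60)]
    if len(e)>5: print(y,np.median(e[:,2]).round(1),end="; ")
e=l[(abs(l[:,1]+100)<20)&(l[:,2]>38)&(l[:,2]<60)&(abs(l[:,0])<90)]; print("x range",np.percentile(e[:,0],[1,99]) if len(e) else 0)
f=grab_frame("scene")
for n in("green","yellow","black","blue"):
    r=cut_out("scene",f"compass_{n}_mid")
    if r:
        p=pts(f,r[0]["region"]); p=p[abs(p[:,2]-66)<4]; print(n,np.round(cv2.minAreaRect(p[:,:2].astype(np.float32))[0],1))
f=grab_frame("side"); r=cut_out("side","flap_knob"); p=pts(f,r[0]["region"]); l=U(p)
m=(l[:,2]>65)&(l[:,2]<205)&(abs(l[:,0])<95); g=l[m]; k=np.polyfit(g[:,2],g[:,1],1); g=g[abs(g[:,1]-np.polyval(k,g[:,2]))<6]; k=np.polyfit(g[:,2],g[:,1],1); print("flap",np.pi/2-k[0],k)
q=l[(l[:,1]-np.polyval(k,l[:,2])<-12)&(l[:,2]>150)]; print("knob unit",q.mean(0).round(1),q.min(0).round(),q.max(0).round())
E
```

```text
18.95 [590.5862242  -31.43883403 271.65834687] [-0.36855234 -0.00074564 -0.04420455]
finger unit [[ -1.6  -4.  271.7]]
scene 402 [  8.5 -16. ] [235.  79.] 80.7 [[-27.0, -136.0, 29.0], [28.0, -68.0, 45.0]] tilt 2.9 zc 44.2
side none
wrist 625 [ -0.7 -93.8] [56. 57.] 0.6 [[-26.0, -122.0, 31.0], [27.0, -66.0, 45.0]] tilt -2.6 zc 40.7
-170 35.0; -162 39.7; -154 40.1; -146 41.2; -138 41.0; -130 41.1; -122 40.8; -114 43.5; -106 44.0; -98 44.0; -90 43.9; -82 44.0; -74 42.5; -66 33.3; -58 25.6; -50 27.9; -42 30.9; x range [-25.45200775  27.87691688]
green [537.4  45.3]
yellow [552.7 141. ]
black [666.6  29.6]
blue [677.  120.1]
flap 1.6702212845485425 [-9.94249578e-02 -1.65385671e+02]
knob unit [  -1.6 -215.1  204.1] [ -11. -224.  190.] [  13. -199.  213.]
```

The compass lies flat, centred at unit y of about −110, and the neighbours have not moved. Regrasping the knob.

Call:
step_arm:
  commands:
    - {"x":-0.006,"y":-0.045,"z":0,"turn":0,"hand":0.3}
    - {"x":-0.012,"y":-0.09,"z":0,"turn":0,"hand":0.3}
    - {"x":-0.018,"y":-0.135,"z":0,"turn":0,"hand":0.3}
    - {"x":-0.024,"y":-0.18,"z":0,"turn":0,"hand":0.3}
    - {"x":-0.026,"y":-0.204,"z":0,"turn":0,"hand":0.3}
    - {"x":-0.026,"y":-0.204,"z":-0.02,"turn":0,"hand":0.3}
    - {"x":-0.026,"y":-0.204,"z":-0.02,"turn":0,"hand":0.3}

```text
t: 20.2
position: [562.0, -237.0, 244.5]
eef_rot: [[0.139, 0.99, -0.005], [0.99, -0.139, 0.003], [0.002, -0.005, -1.0]]
wrist_force: [0.4, 0.6, -1.2]
opening: 0.645
grasp_force: 0.0
```

```bash
python3 - <<'E'
from h import *
s=sense(); print(s["t"],s["position"],s["opening"])
a=-.138;ux=np.array([np.cos(a),np.sin(a)]);uy=np.array([-np.sin(a),np.cos(a)]);O=np.array([602.2,40.6])-69*uy
U=lambda p:np.c_[(p[:,:2]-O)@ux,(p[:,:2]-O)@uy,p[:,2]]
print(U(s["position"][None]))
for c in("side","wrist"):
    f=grab_frame(c); l=U(pts(f,(f["z_map"]>0)&(f["frame"].max(2)<90))); q=l[(abs(l[:,0])<16)&(l[:,1]<-192)&(l[:,1]>-235)&(l[:,2]>180)&(l[:,2]<225)]
    if len(q): print(c,len(q),q.mean(0).round(1),q.min(0).round(),q.max(0).round())
E
```

```text
20.2 [ 562.01974877 -236.9984514   244.46055169] 0.6453801191627379
[[  -1.61115111 -211.48664317  244.46055169]]
side 120 [  -1.5 -213.2  203.9] [ -12. -224.  193.] [  12. -193.  213.]
wrist 743 [   0.3 -204.3  205.9] [ -12. -219.  197.] [  12. -192.  211.]
```

Call:
step_arm:
  commands:
    - {"x":0,"y":0,"z":-0.03,"turn":0,"hand":0.3}
    - {"x":0,"y":0,"z":-0.06,"turn":0,"hand":0.3}
    - {"x":0,"y":0,"z":-0.08,"turn":0,"hand":0.3}
    - {"x":0,"y":0,"z":-0.084,"turn":0,"hand":-1}
    - {"x":0,"y":0,"z":-0.084,"turn":0,"hand":-1}
    - {"x":0,"y":0,"z":-0.084,"turn":0,"hand":-1}
    - {"x":0,"y":0,"z":-0.084,"turn":0,"hand":-1}
    - {"x":0,"y":0,"z":-0.084,"turn":0,"hand":-1}
    - {"x":0,"y":0,"z":-0.084,"turn":0,"hand":-1}
    - {"x":0,"y":0,"z":-0.084,"turn":0,"hand":-1}
  force: 25

```text
t: 21.3
position: [563.1, -237.0, 165.6]
eef_rot: [[0.137, 0.991, -0.001], [0.991, -0.137, -0.001], [-0.001, -0.001, -1.0]]
wrist_force: [-6.4, 1.7, 5.8]
opening: 0.279
grasp_force: 25.0
```

```bash
python3 - <<'E'
from h import *
s=sense(); print(s["t"],s["position"],s["opening"],s["grasp_force"],s["wrist_force"])
a=-.138; u=np.array([-np.sin(a),np.cos(a)])
k=lambda t:(150*np.cos(t)-26.5*np.sin(t), 150*np.sin(t)+26.5*np.cos(t))
y0,z0=k(1.67)
for i,t in enumerate(np.linspace(1.67,0,41)):
    y,z=k(t); print(i,(np.r_[(y-y0)*u,z-z0]).round(0).astype(int),end="; ")
E
```

```text
21.3 [ 563.11873005 -236.97437471  165.59226731] 0.27898627545731974 25.001119673252106 [-6.37008787  1.70891365  5.83387967]
0 [0 0 0]; 1 [1 6 2]; 2 [ 2 12  3]; 3 [ 3 18  4]; 4 [ 3 25  5]; 5 [ 4 31  5]; 6 [ 5 37  6]; 7 [ 6 44  6]; 8 [ 7 50  5]; 9 [ 8 56  5]; 10 [ 9 62  4]; 11 [10 69  3]; 12 [10 75  2]; 13 [11 81  0]; 14 [12 87 -2]; 15 [13 93 -4]; 16 [14 99 -6]; 17 [ 15 105  -9]; 18 [ 15 110 -11]; 19 [ 16 116 -14]; 20 [ 17 121 -18]; 21 [ 18 126 -21]; 22 [ 18 131 -25]; 23 [ 19 136 -29]; 24 [ 20 141 -33]; 25 [ 20 146 -37]; 26 [ 21 150 -42]; 27 [ 21 154 -46]; 28 [ 22 159 -51]; 29 [ 23 162 -56]; 30 [ 23 166 -62]; 31 [ 24 169 -67]; 32 [ 24 173 -72]; 33 [ 24 176 -78]; 34 [ 25 178 -84]; 35 [ 25 181 -90]; 36 [ 25 183 -96]; 37 [  26  185 -102]; 38 [  26  187 -108]; 39 [  26  188 -114]; 40 [  26  189 -120];
```

Gripped. Lowering slowly along the arc.

Call:
step_arm:
  commands:
    - {"x":0.001,"y":0.006,"z":0.002,"turn":0,"hand":-1}
    - {"x":0.002,"y":0.012,"z":0.003,"turn":0,"hand":-1}
    - {"x":0.003,"y":0.018,"z":0.004,"turn":0,"hand":-1}
    - {"x":0.003,"y":0.025,"z":0.005,"turn":0,"hand":-1}
    - {"x":0.004,"y":0.031,"z":0.005,"turn":0,"hand":-1}
    - {"x":0.005,"y":0.037,"z":0.006,"turn":0,"hand":-1}
    - {"x":0.006,"y":0.044,"z":0.006,"turn":0,"hand":-1}
    - {"x":0.007,"y":0.05,"z":0.005,"turn":0,"hand":-1}
    - {"x":0.008,"y":0.056,"z":0.005,"turn":0,"hand":-1}
    - {"x":0.009,"y":0.062,"z":0.004,"turn":0,"hand":-1}

```text
t: 22.3
position: [571.8, -175.1, 169.6]
eef_rot: [[0.137, 0.991, -0.002], [0.991, -0.137, -0.001], [-0.001, -0.002, -1.0]]
wrist_force: [-9.0, -1.3, 7.7]
opening: 0.282
grasp_force: 25.0
```

Call:
step_arm:
  commands:
    - {"x":0.001,"y":0.007,"z":-0.001,"turn":0,"hand":-1}
    - {"x":0.001,"y":0.013,"z":-0.002,"turn":0,"hand":-1}
    - {"x":0.002,"y":0.019,"z":-0.004,"turn":0,"hand":-1}
    - {"x":0.003,"y":0.025,"z":-0.006,"turn":0,"hand":-1}
    - {"x":0.004,"y":0.031,"z":-0.008,"turn":0,"hand":-1}
    - {"x":0.005,"y":0.037,"z":-0.01,"turn":0,"hand":-1}
    - {"x":0.006,"y":0.043,"z":-0.013,"turn":0,"hand":-1}
    - {"x":0.006,"y":0.048,"z":-0.015,"turn":0,"hand":-1}
    - {"x":0.007,"y":0.054,"z":-0.018,"turn":0,"hand":-1}
    - {"x":0.008,"y":0.059,"z":-0.022,"turn":0,"hand":-1}

```text
t: 23.3
position: [580.2, -114.3, 146.9]
eef_rot: [[0.137, 0.991, -0.001], [0.991, -0.137, 0.002], [0.001, -0.002, -1.0]]
wrist_force: [-8.8, 5.0, 9.9]
opening: 0.276
grasp_force: 25.0
```

Call:
step_arm:
  commands:
    - {"x":0.001,"y":0.005,"z":-0.003,"turn":0,"hand":-1}
    - {"x":0.001,"y":0.01,"z":-0.007,"turn":0,"hand":-1}
    - {"x":0.002,"y":0.015,"z":-0.011,"turn":0,"hand":-1}
    - {"x":0.003,"y":0.02,"z":-0.015,"turn":0,"hand":-1}
    - {"x":0.003,"y":0.025,"z":-0.019,"turn":0,"hand":-1}
    - {"x":0.004,"y":0.029,"z":-0.024,"turn":0,"hand":-1}
    - {"x":0.004,"y":0.033,"z":-0.028,"turn":0,"hand":-1}
    - {"x":0.005,"y":0.038,"z":-0.033,"turn":0,"hand":-1}
    - {"x":0.006,"y":0.041,"z":-0.038,"turn":0,"hand":-1}
    - {"x":0.006,"y":0.045,"z":-0.044,"turn":0,"hand":-1}

```text
t: 24.3
position: [586.4, -69.4, 101.7]
eef_rot: [[0.137, 0.991, -0.001], [0.991, -0.137, 0.002], [0.002, -0.002, -1.0]]
wrist_force: [-3.7, 3.1, 3.8]
opening: 0.277
grasp_force: 25.0
```

Call:
step_arm:
  commands:
    - {"x":0.001,"y":0.003,"z":-0.005,"turn":0,"hand":-1}
    - {"x":0.001,"y":0.007,"z":-0.01,"turn":0,"hand":-1}
    - {"x":0.001,"y":0.01,"z":-0.016,"turn":0,"hand":-1}
    - {"x":0.002,"y":0.012,"z":-0.022,"turn":0,"hand":-1}
    - {"x":0.002,"y":0.015,"z":-0.028,"turn":0,"hand":-1}
    - {"x":0.002,"y":0.017,"z":-0.033,"turn":0,"hand":-1}
    - {"x":0.003,"y":0.018,"z":-0.037,"turn":0,"hand":-1}
    - {"x":0.003,"y":0.019,"z":-0.041,"turn":0,"hand":-1}
    - {"x":0.003,"y":0.02,"z":-0.044,"turn":0,"hand":-1}
    - {"x":0.003,"y":0.02,"z":-0.044,"turn":0,"hand":-1}

```text
t: 25.3
position: [589.0, -49.6, 56.7]
eef_rot: [[0.137, 0.991, -0.002], [0.991, -0.137, 0.002], [0.001, -0.002, -1.0]]
wrist_force: [-2.3, 4.4, -1.6]
opening: 0.283
grasp_force: 25.0
```

```bash
cat > fl.py <<'E'
from h import *
s=sense(); print(s["t"],s["position"],s["opening"],s["wrist_force"])
a=-.138;ux=np.array([np.cos(a),np.sin(a)]);uy=np.array([-np.sin(a),np.cos(a)]);O=np.array([602.2,40.6])-69*uy
for c in("scene","side"):
    f=grab_frame(c); r=cut_out(c,"flap")
    if not r: continue
    p=pts(f,r[0]["region"]); l=np.c_[(p[:,:2]-O)@ux,(p[:,:2]-O)@uy,p[:,2]]
    g=l[(abs(l[:,0])<95)&(l[:,1]>-160)&(l[:,1]<-5)&(l[:,2]<95)]
    for _ in range(5): k=np.polyfit(g[:,1],g[:,2],1); g=g[abs(g[:,2]-np.polyval(k,g[:,1]))<5]
    print(c,len(g),"angle",np.arctan(k[0]).round(4),"z at hinge",np.polyval(k,-168).round(1),"z edge",np.polyval(k,5).round(1))
E
python3 fl.py
```

```text
25.3 [589.03284882 -49.64585567  56.67295281] 0.2830799909915482 [-2.26300944  4.38540363 -1.59201641]
scene 6414 angle 0.089 z at hinge 52.7 z edge 68.1
side 3477 angle 0.0863 z at hinge 52.6 z edge 67.6
```

Call:
step_arm:
  commands:
    - {"x":0,"y":0,"z":-0.002,"turn":0,"hand":-1}
    - {"x":0,"y":0.001,"z":-0.004,"turn":0,"hand":-1}
    - {"x":0,"y":0.001,"z":-0.006,"turn":0,"hand":-1}
    - {"x":0,"y":0.001,"z":-0.008,"turn":0,"hand":-1}
    - {"x":0,"y":0.002,"z":-0.009,"turn":0,"hand":-1}
    - {"x":0,"y":0.002,"z":-0.01,"turn":0,"hand":-1}
    - {"x":0,"y":0.002,"z":-0.011,"turn":0,"hand":-1}
    - {"x":0,"y":0.002,"z":-0.012,"turn":0,"hand":-1}
    - {"x":0,"y":0.002,"z":-0.012,"turn":0,"hand":-1}

```text
t: 26.4
position: [589.4, -47.5, 45.3]
eef_rot: [[0.137, 0.991, -0.001], [0.991, -0.137, 0.002], [0.002, -0.001, -1.0]]
wrist_force: [-4.0, 4.5, 1.9]
opening: 0.282
grasp_force: 25.0
```

```bash
python3 fl.py
```

```text
26.4 [589.41630253 -47.47283824  45.31023559] 0.28202402635653184 [-4.00505619  4.54854893  1.93557024]
scene 6225 angle 0.013 z at hinge 52.8 z edge 55.1
side 3262 angle 0.0124 z at hinge 52.3 z edge 54.5
```

Call:
step_arm:
  commands:
    - {"x":0,"y":0,"z":-0.001,"turn":0,"hand":-1}
    - {"x":0,"y":0,"z":-0.002,"turn":0,"hand":-1}
    - {"x":0,"y":0,"z":-0.003,"turn":0,"hand":-1}
    - {"x":0,"y":0,"z":-0.003,"turn":0,"hand":-1}

```text
t: 27.0
position: [589.5, -47.2, 43.3]
eef_rot: [[0.137, 0.991, -0.001], [0.991, -0.137, 0.002], [0.002, -0.001, -1.0]]
wrist_force: [-6.8, 6.5, 8.1]
opening: 0.282
grasp_force: 25.0
```

```bash
python3 fl.py
```

```text
27.0 [589.47459218 -47.1855899   43.30300489] 0.28213809482636865 [-6.80405905  6.47201929  8.12859209]
scene 6168 angle 0.0001 z at hinge 52.9 z edge 52.9
side 3208 angle 0.0017 z at hinge 52.3 z edge 52.6
```

Call:
step_arm:
  commands:
    - {"x":0,"y":0,"z":-0.001,"turn":0,"hand":-1}
    - {"x":0,"y":0,"z":-0.002,"turn":0,"hand":-1}
    - {"x":0,"y":0,"z":-0.002,"turn":0,"hand":-1}
    - {"x":0,"y":0,"z":-0.002,"turn":0,"hand":0.3}
    - {"x":0,"y":0,"z":-0.002,"turn":0,"hand":0.3}
    - {"x":0,"y":0,"z":0,"turn":0,"hand":0.3}
    - {"x":0,"y":0,"z":0,"turn":0,"hand":0.3}
    - {"x":0,"y":0,"z":0.02,"turn":0,"hand":0.3}
    - {"x":0,"y":0,"z":0.06,"turn":0,"hand":0.3}
    - {"x":0,"y":0,"z":0.1,"turn":0,"hand":0.3}

```text
t: 28.2
position: [589.2, -48.8, 142.9]
eef_rot: [[0.138, 0.99, -0.002], [0.99, -0.138, 0.0], [0.0, -0.002, -1.0]]
wrist_force: [0.7, 0.4, -0.2]
opening: 0.643
grasp_force: 0.0
```

Call:
step_arm:
  commands:
    - {"x":0,"y":0,"z":0.04,"turn":0,"hand":0.3}
    - {"x":0,"y":0,"z":0.08,"turn":0,"hand":0.3}
    - {"x":0,"y":0,"z":0.1,"turn":0,"hand":0.3}
    - {"x":0,"y":0,"z":0.1,"turn":0,"hand":0.3}

```text
t: 28.6
position: [592.5, -49.4, 247.7]
eef_rot: [[0.137, 0.99, 0.008], [0.991, -0.137, -0.002], [-0.001, 0.009, -1.0]]
wrist_force: [-0.0, -0.5, 0.4]
opening: 0.652
grasp_force: 0.0
```

```bash
python3 fl.py; python3 -c "
from fit import *
f,P=unitfit('scene')
for n in('capsule_mid','level_mid','feeler_mid'):
    r=cut_out('scene',n)
    if r: print(n,np.median(pts(f,r[0]['region']),0).round())
"
```

```text
28.6 [592.52188575 -49.42957519 247.66890583] 0.6518464033760378 [-0.01068425 -0.53129542  0.39597216]
scene 6270 angle 0.0005 z at hinge 52.9 z edge 53.0
side 3227 angle 0.0005 z at hinge 52.4 z edge 52.5
scene black [664.8  29.4  65.8] [88. 57.] 82.3
scene blue [678.2 125.   65.8] [92. 57.] 83.8
scene green [537.3  45.4  66. ] [86. 56.] 81.7
scene yellow [551.7 144.2  65.7] [95. 60.] 85.0
capsule_mid [ 621. -102.   51.]
level_mid [628. 282.  19.]
feeler_mid [ 533. -326.   18.]
```

```bash
python3 -c "
from station import close_job; print(close_job())"
```

```text
the job is handed in; nothing more can be done
None
```

The red compass lies flat on the tray floor, slid all the way there, the flap is fully shut, and the job is handed in; the other compasses, level and feeler block measured in place, but the capsule's last detection failed, so its place is unconfirmed, though the arm's path kept clear of it.

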